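Cap the parts canister and hold it over the tared scale

TASK

While the canister still stands in its filling stand, turn its loose cap clockwise as far as it goes, until the pointer on the cap lines up with the lug on the tube; then lift the canister out, carry it over the things on the bench and hold it upright about a centimetre above the rim of the square nest on the counting scale, centred over the nest with its square foot lined up with it. Finish while still holding it there, motionless: I am about to zero the scale, so do not touch the scale with the canister or the gripper at any time, and do not disturb the other things on the bench.

Things in the scene. Friction and masses are not known exactly. Their poses are not given: they have to be found in the camera images.
- canister_mid (a point): point on the axis of the canister half-way up it; z up the axis, x and y square to the sides of its foot. The canister is 90 mm high and weighs roughly 0.2 to 0.4 kg: from below a grey square foot 46x46x20 mm, a round white tube 42 mm in diameter up to 66 mm, then a round ribbed cap. Its underside is 45 mm below this point. A dark lug sits at the top of the tube on the canister's -x side. The foot stands in the pocket of the filling stand, which keeps it from turning
- cap_grip (a point): centre of the cap, 78 mm above the canister's underside: round, ribbed, 48 mm in diameter (about 50 over the ribs), 24 mm high (its top is 12 mm above this point), good to grip from above at any yaw. A dark raised bar on its top points from the centre to the rim; this is the -x direction of this point's frame, which turns with the cap. The cap is captive: it turns but does not rise or come off, so the canister can be lifted by it
- cap (a joint): turn of the cap relative to the canister in rad: 0 = fully shut, against the stop, pointer over the lug; it grows anticlockwise seen from above (open), up to 1.5. It stays where it is left (friction about 0.04 N m). Starts between 0.8 and 1.3, never shut
- stand_rim (a point): filling stand, fixed: aluminium block 100x100x24 mm with a square pocket 49x49 mm, 14 mm deep; this point is the centre of the pocket's mouth at the block's top, x and y square to its sides. The canister stands on the pocket's floor, 14 mm below this point. To the left or to the right of the robot's middle
- nest_rim (a point): centre of the mouth of the scale's nest at its rim, the highest part of the scale, 60 mm above the bench; x and y square to the nest. The nest is a black frame 80x80x12 mm with a square opening 49x49 mm
- scale: counting scale, fixed, grey, 150 (x) x 120 (y) mm, with a steel pan and the nest on top and a display and keys on its front (-x) side; origin at the centre of its underside, the nest lies 20 mm from there along +x. On the other side from the filling stand
- canister: the canister itself, origin at the centre of the underside of its foot, axes as canister_mid
- jar_a: bystander, loose, not to be disturbed: lower screw jar, 51 mm diameter, 56 mm high, standing on the bench; jar_b stands on it; origin at its underside, somewhere between stand and scale
- jar_b: bystander, loose, not to be disturbed: upper screw jar, 51 mm diameter, 56 mm high, standing loose on top of jar_a (top of the stack 112 mm above the bench); origin at its underside
- bottle: bystander, loose, not to be disturbed: dropper bottle, 30 mm diameter, 99 mm high to its nozzle tip; origin at its underside, somewhere between stand and scale
- transformer: bystander, loose, not to be disturbed: small transformer, 46x42x34 mm; origin at its underside, somewhere between stand and scale
- tape: bystander, loose, not to be disturbed: amber tape roll lying flat, 68 mm diameter, 19 mm high, behind the work; origin at its underside
Not all that is in view belongs to the job. Leave any red look-alike of the canister alone.

How it is judged:
By the outcome, as a careful person would: the job done as asked, in the order asked, and still so for the second after the job is handed in, while the arm keeps its last pose, push and grip.
It also fails if it takes over 50 s, if anything falls off the work surface, if the arm or the gripper's body presses on something with over 40 N, if the wrist force passes 120 N, or if a joint passes its speed limit or range.

ROBOT

A 6-joint arm with a two-finger parallel gripper is mounted at the origin on a cart in front of the work surface, level with it; the furniture and walls round the work are solid. World frame = base frame: x ahead of the robot, y to its left, z up, the work surface at z = 0. Lengths are in m, angles in degrees, forces in N, time in s.
With the tool pointing down it reaches from about 0.425 to 0.925 m from the base axis. Payload 12.5 kg.
Tool frame: the origin (TCP) lies at the centre of the arm's flange, where the gripper is bolted on; the fingertips stand 173 mm ahead of it and the grasp point (between the pads) lies 155 mm ahead of it; z points along the fingers, y is the line along which they close (so a half turn about z gives the same grasp; the last joint's range is limited). The gripper opens to 85 mm and grips with 20 to 120 N. Pads are 22 mm wide; open, the fingers measure 114 mm over their backs; the gripper's body (76 mm by 85 mm) begins 54 mm behind the grasp point. The pads swing forward as they close: fully open they stand 13 mm farther back than shut.
Start: joints at [70.726, 28.126, 89.318, -0, 62.55, -6.05], TCP at [0.143, 0.608, 0.405] pointing down, gripper open.
Joint ranges: [-177.58, 177.58], [-47.91, 125.51], [2.72, 160], [-65.01, 245.01], [3.68, 167.84], [-153.87, 153.87]. Speed limits (degrees/s): [127.2, 127.2, 159.86, 180, 180, 180].

INTERFACE

Orientations are given as a 3x3 rotation matrix whose columns are the frame's x, y, z axes.
In Python, from bench import * gives the robot as it stands.
- The arm moves only by the tool arm_command, never from a script. Its argument "series" is a list of rows, each a list of 5 numbers: the shift along the world's x, y, z normalised to -1 to 1, where 1 is 60 mm, then the turn about the world's z normalised to -1 to 1, where 1 is 0.1 rad, then the opening, from 0 (shut) to 1 (fully open). In form: [[tx, ty, tz, spin, claw], ...]. A call has 1 to 20 rows; each row shifts and turns the commanded pose from where the row before left it; what a row does not reach is not made up. A row lasts 1/8 s, in which the tool goes at most 62.5 mm and 10.7 degrees, less where a joint would pass 70% of its speed; a pose out of reach is approached as far as the arm can. A call with a number of a shift or a turn outside -1 to 1 is refused whole. A call with a gripper value outside its range is refused whole. The fingers move at their own pace and stop on an object; "force" is the grip in N (left out, the last holds). Time passes only in rows, so rows that do not move let the fingers close. It gives the time, the measured TCP pose, the force, the opening and the grip force at its end, in the units of the state.
- get_state(): the state, without advancing time (a new reading comes with each control period).
- read_camera(name): name is "scene" or "top" or "wrist"; returns a dict with "frame" (400x640x3 uint8, red, green, blue), "z_map" (400x640 float32, m along the optical axis (not along the pixel's ray), 0 where there is no reading), "camera_matrix" (3x3 intrinsics, pixels), "k1" (the pictures are not rectified: a ray, as slopes to the right and down, at radius r is drawn at 1 + k1 r^2 times it, then the intrinsics apply), "R" (3x3) and "t" (3): a world point X has camera coordinates R X + t. Camera axes: x right, y down, z forward; pixel columns grow to the right and rows downward; lengths in m; the calibration is good to about 2 mm. A picture is of the moment at which its call begins.
- sign_off(): hands the job in; it is judged then, once.
Trained networks look in a picture, given as the dict that the camera call returned (one of the last four; its "shot" number tells which), for a name from the list of things; names that differ only in an ending like _2 or _b are one class to them, and where a whole thing is asked for, a point or a joint stands for the part that bears it (a point fixed in the world has none). Each returns a list of dicts, best first, with "score" (0 to 1); they miss things now and then, are a little off and sometimes report something else, mostly with a low value. They report only what shows in the picture. A call takes as long as a camera call. They do not tell look-alikes from the thing itself.
- regions_of(picture, thing): "region" (400x640 bool, what is visible of it) and "point" ([column, row] in pixels, amid what is visible of it).
The state is a dict: "time": time; "joints": joint angles; "joint_vel": joint speeds; "effort": joint torques, N m; "tool_pos": TCP position; "tool_rot": TCP orientation; "wrist_force": force on the tool from outside, world axes, zero at the start; "moment": the same for the moment, N m; "finger_gap": opening from 0.0 (shut) to 1.0 (fully open); "gripper_force": force on a finger pad.
Only numpy, scipy, OpenCV 4.12 (cv2) and the standard library are available. Lean on these libraries where they do the work, as an engineer would, in place of code of your own. Each camera call takes 0.05 s, during which the arm holds its last target. There are 200 camera calls.

## Working session

There is one attempt and no reset: what is moved stays moved. The work goes in short steps, Python scripts to look and compute and a tool call to move; the robot and the scene stay as the last step left them, time stands still between calls to the robot, and variables do not carry over. Pictures are saved under pics/ and viewed, at most 10 in all, crops included, and the job is handed in when it is done.

Besides the shell and the picture viewer there is one more tool, called after "Request:" by a JSON object that holds its "name" and its "arguments". arm_command: Moves the arm, as the interface text tells. Scaled input: -1 to 1 covers 60 mm each way for a shift and 0.1 rad each way for a turn. Its arguments: {"type":"object","properties":{"series":{"type":"array"},"force":{"type":"number"}},"required":["series"]}

```bash
mkdir -p pics; cat > h.py <<'E'
from bench import *
import numpy as np, cv2
def px2w(p,uv,z=None):
    """world points of pixels uv (N,2): by depth map, or on plane z"""
    uv=np.atleast_2d(uv).astype(float);K=p["camera_matrix"]
    d=np.stack([(uv[:,0]-K[0][2])/K[0][0],(uv[:,1]-K[1][2])/K[1][1]],1);s=d.copy()
    for _ in range(20): s=d/(1+p["k1"]*(s**2).sum(1,keepdims=True))
    r=np.c_[s,np.ones(len(s))];R=np.array(p["R"]);t=np.array(p["t"])
    if z is None:
        zz=p["z_map"][uv[:,1].astype(int),uv[:,0].astype(int)];k=zz>0
        return ((r*zz[:,None])[k]-t)@R
    c=-R.T@t;w=r@R
    return c+w*((z-c[2])/w[:,2])[:,None]
def save(n,im): cv2.imwrite(f"pics/{n}.png",cv2.cvtColor(im,cv2.COLOR_RGB2BGR))
def reg(p,th):
    for g in regions_of(p,th):
        v,u=np.nonzero(g["region"]);X=px2w(p,np.c_[u,v])
        top=np.percentile(X[:,2],98) if len(X) else 0
        T=X[X[:,2]>top-.006]
        print(th,round(g["score"],2),np.round(g["point"]),len(u),"top z %.3f"%top,"topmid",np.round((T.min(0)+T.max(0))/2,3),"ext",np.round(np.ptp(X,0),3))
E
python3 - <<'E'
from h import *
s=get_state();print(s)
a=read_camera("top");b=read_camera("scene")
save("top",a["frame"]);save("scene",b["frame"])
for t in ["canister","cap_grip","scale","jar_a","bottle","transformer","tape"]: reg(a,t)
E
```

```text
{'time': 0.0, 'joints': array([ 7.07266073e+01,  2.81658414e+01,  8.93506136e+01,  4.35720296e-04,
        6.25476903e+01, -6.05014112e+00]), 'joint_vel': array([-0.00362987, -0.01056715, -0.0146306 ,  0.05090209, -0.02879813,
       -0.08652476]), 'effort': array([ 1.07415541e-03, -6.18466115e+01, -2.61587620e+01,  2.09380238e-05,
        4.13095288e-03,  3.37108611e-05]), 'tool_pos': array([0.14293102, 0.60840796, 0.40410632]), 'tool_rot': array([[-9.73485328e-01,  2.28749154e-01, -3.75905622e-04],
       [ 2.28749429e-01,  9.73484765e-01, -1.05457303e-03],
       [ 1.24705707e-04, -1.11259957e-03, -9.99999373e-01]]), 'wrist_force': array([0.39874561, 0.23541754, 0.39399616]), 'moment': array([ 0.02492408,  0.00825286, -0.0364662 ]), 'gripper_force': 0.0, 'finger_gap': 1.0003313795168622}
canister 0.92 [385. 184.] 474 top z 0.094 topmid [ 0.617 -0.2    0.091] ext [0.046 0.07  0.097]
cap_grip 0.84 [389. 186.] 374 top z 0.094 topmid [ 0.618 -0.2    0.091] ext [0.061 0.07  0.096]
cap_grip 0.64 [378. 240.] 354 top z 0.104 topmid [ 0.481 -0.169  0.102] ext [0.049 0.065 0.083]
scale 0.86 [234. 245.] 2989 top z 0.062 topmid [0.497 0.179 0.06 ] ext [0.163 0.137 0.068]
scale 0.72 [369. 231.] 1044 top z 0.028 topmid [ 0.481 -0.169  0.026] ext [0.119 0.117 0.027]
jar_a 0.65 [299. 180.] 376 top z 0.114 topmid [0.625 0.01  0.112] ext [0.047 0.056 0.119]
bottle 0.63 [314. 222.] 129 top z 0.080 topmid [ 0.528 -0.025  0.083] ext [0.03  0.031 0.087]
transformer 0.54 [312. 255.] 296 top z 0.037 topmid [ 0.448 -0.014  0.036] ext [0.045 0.048 0.041]
tape 0.76 [292. 139.] 343 top z 0.022 topmid [0.732 0.018 0.02 ] ext [0.068 0.066 0.026]
tape 0.6 [233. 248.] 3059 top z 0.062 topmid [0.497 0.179 0.06 ] ext [0.162 0.141 0.068]
```

View pics/top.png

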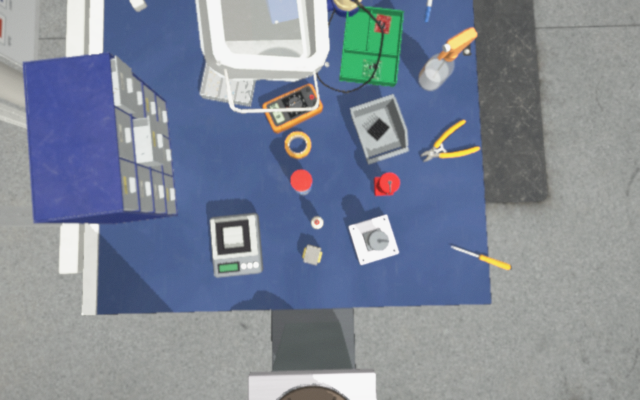

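View pics/scene.png

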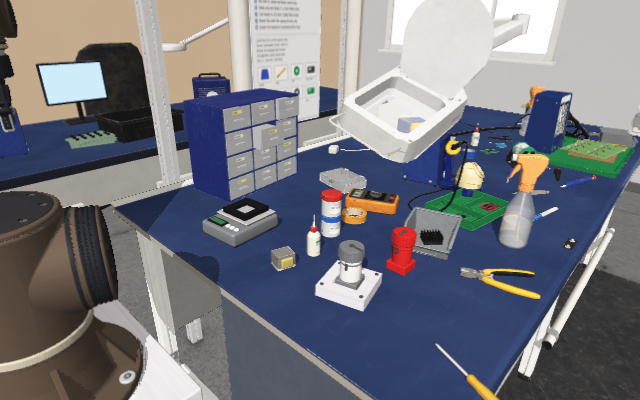

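The canister (grey cap) is in the stand at top (378,240) / scene (350,262). The red look-alike is at top (388,184) / scene (402,250), and the red-lidded jar stack is at top (301,181). I choose the grey-capped one in the stand and check it in a crop.

```bash
python3 - <<'E'
from h import *
a=read_camera("top");b=read_camera("scene")
c=cv2.resize(b["frame"][230:310,310:420],None,fx=4,fy=4,interpolation=3)
d=cv2.resize(a["frame"][210:270,345:405],None,fx=5.34,fy=5.34,interpolation=3)[:320,:320]
save("crop",np.hstack([c,d]))
v,u=np.mgrid[0:400:2,0:640:2];X=px2w(a,np.c_[u.ravel(),v.ravel()])
for x0,x1,y0,y1 in [(.35,.5,.2,.8),(.5,.9,.25,.8),(.5,.75,-.4,.25),(.75,1.2,-.4,.25),(.1,.35,-.4,.8)]:
    m=(X[:,0]>x0)&(X[:,0]<x1)&(X[:,1]>y0)&(X[:,1]<y1);T=X[m]
    print((x0,x1,y0,y1),T[:,2].max(), T[T[:,2]>.15].min(0) if (T[:,2]>.15).any() else "")
# stand, nest yaws from depth bands
for n,cx,cy,z0,z1,r in [("stand",.481,-.169,.018,.03,.08),("nest",.497,.179,.054,.068,.07)]:
    m=(abs(X[:,0]-cx)<r)&(abs(X[:,1]-cy)<r)&(X[:,2]>z0)&(X[:,2]<z1)
    (c,wh,an)=cv2.minAreaRect(X[m][:,:2].astype(np.float32)*1000);print(n,c,wh,an,m.sum())
E
```

```text
(0.35, 0.5, 0.2, 0.8) 0.06331170030165473 
(0.5, 0.9, 0.25, 0.8) 0.27543572747360995 [0.53695879 0.30628471 0.15007551]
(0.5, 0.75, -0.4, 0.25) 0.24274088981213213 [0.74751422 0.11632389 0.23310232]
(0.75, 1.2, -0.4, 0.25) 0.3067127348204139 [ 0.75058556 -0.36451604  0.15045959]
(0.1, 0.35, -0.4, 0.8) 0.0167751968312809 
stand (481.51495361328125, -168.12869262695312) (99.62325286865234, 99.09900665283203) 15.683443069458008 288
nest (497.04046630859375, 179.3846435546875) (79.54940032958984, 80.01134490966797) 4.812432289123535 176
```

View pics/crop.png

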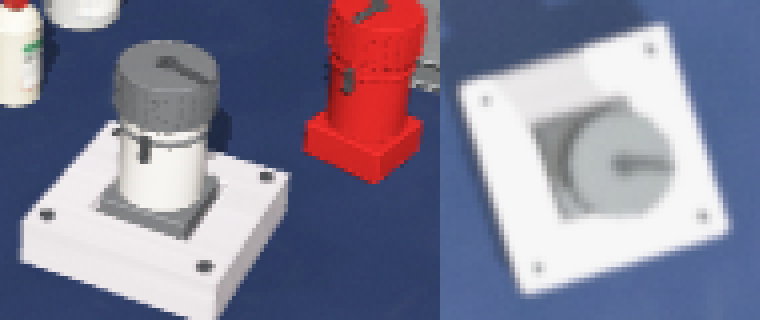

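The crop shows a grey ribbed cap with its pointer aiming right (about world −y), and the lug on the robot side. With the stand's yaw at 15.7°, the lug lies at about 196° and the pointer at about 269°, so the cap is open roughly 1.28 rad, which fits the description. I'm swinging over to the stand, clear of the cabinet.

Request:
{"name": "arm_command", "arguments": {"series": [[0.7,-0.8,0,0,1],[0.7,-0.8,0,0,1],[0.7,-0.8,0,0,1],[0.7,-0.8,0,0,1],[0.7,-0.8,0,0,1],[0.39,-0.9,0,0,1],[0.39,-0.9,0,0,1],[0.39,-0.9,0,0,1],[0.39,-0.9,0,0,1],[0.39,-0.9,0,0,1],[0.04,-0.88,0,0,1],[0.04,-0.88,0,0,1],[0.04,-0.88,0,0,1],[0.04,-0.88,0,0,1],[0.04,-0.88,0,0,1],[0,0,0,0,1],[0,0,0,0,1]], "force": 40}}

```text
time: 2.68
tool_pos: [0.4776, -0.1606, 0.4046]
tool_rot: [[-0.973, 0.229, -0.0], [0.229, 0.973, 0.0], [0.0, 0.0, -1.0]]
wrist_force: [0.6, 0.2, 1.1]
finger_gap: 0.998
gripper_force: 0.0
```

```bash
cat >> h.py <<'E'
def band(p,c,z0,z1,r):
    v,u=np.mgrid[0:400,0:640];X=px2w(p,np.c_[u.ravel(),v.ravel()])
    m=(np.hypot(X[:,0]-c[0],X[:,1]-c[1])<r)&(X[:,2]>z0)&(X[:,2]<z1)
    return X[m]
def rect(X): return [np.round(k,1) for k in cv2.minAreaRect(X[:,:2].astype(np.float32)*1000)]
def st():
    s=get_state();R=s["tool_rot"]
    print("t",round(s["time"],2),"pos",np.round(s["tool_pos"],4),"yawx %.1f"%np.degrees(np.arctan2(R[1,0],R[0,0])),"F",np.round(s["wrist_force"],1),"M",np.round(s["moment"],2),"gap %.3f"%s["finger_gap"],"gf %.0f"%s["gripper_force"],"j",np.round(s["joints"]))
E
python3 - <<'E'
from h import *
st();p=read_camera("wrist");save("w1",p["frame"])
X=band(p,(.481,-.168),.093,.115,.05);print("cap",len(X),rect(X),X[:,2].mean())
X=band(p,(.481,-.168),.018,.03,.08);print("stand",len(X),rect(X))
E
```

```text
t 2.67 pos [ 0.4776 -0.1606  0.4046] yawx 166.7 F [0.6 0.2 1.1] M [ 0.03 -0.03 -0.01] gap 0.998 gf 0 j [ -26.   18.  106.    0.   56. -103.]
cap 1856 [array([ 482. , -166.1]), array([48.6, 48.9]), np.float64(5.7)] 0.09963777674698934
stand 4231 [array([ 482.3, -166.5]), array([101. ,  99.4]), np.float64(15.6)]
```

View pics/w1.png

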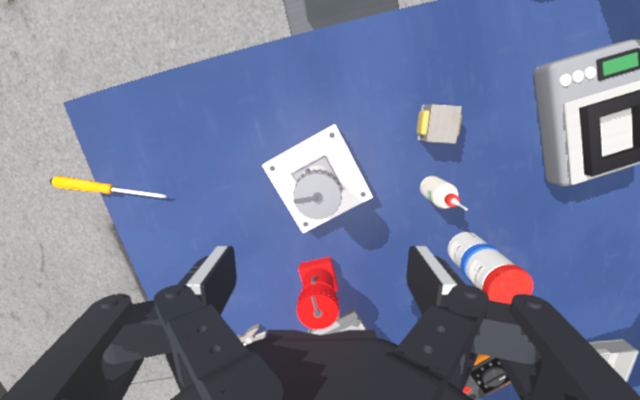

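The wrist view shows the canister in its stand at (317,190), with the pointer from the centre to the left at (295,198). The red look-alike at (318,300) is clear of the fingers. I'll measure the pointer angle next.

```bash
cat >> h.py <<'E'
def pointer(p,c,z,r=.0245):
    v,u=np.mgrid[0:400,0:640];uv=np.c_[u.ravel(),v.ravel()]
    X=px2w(p,uv,z);g=cv2.cvtColor(p["frame"],cv2.COLOR_RGB2GRAY).ravel().astype(float)
    D=X[:,:2]-c;d=np.hypot(*D.T);m=d<.021
    dark=m&(g<np.median(g[m])-35)&(d>.007)
    a=D[dark].sum(0);return np.degrees(np.arctan2(a[1],a[0])),dark.sum()
E
python3 - <<'E'
from h import *
p=read_camera("wrist");print(pointer(p,np.array([.482,-.1665]),.102))
E
```

```text
(np.float64(-95.27254349365491), np.int64(67))
```

Request:
{"name": "arm_command", "arguments": {"series": [[0.07,-0.1,-0.5,0,1],[0,0,-0.8,0,1],[0,0,-0.6,0,1],[0,0,-0.4,0,1],[0,0,-0.2,0,1],[0,0,-0.13,0,1],[0,0,0,0,1],[0,0,0,0,1]]}}

```text
time: 3.78
tool_pos: [0.4821, -0.1667, 0.2476]
tool_rot: [[-0.974, 0.229, 0.001], [0.229, 0.974, -0.0], [-0.001, -0.0, -1.0]]
wrist_force: [0.1, -0.3, 0.4]
finger_gap: 1.004
gripper_force: 0.0
```

```bash
python3 - <<'E'
from h import *
st()
E
```

```text
t 3.77 pos [ 0.4821 -0.1667  0.2476] yawx 166.8 F [ 0.1 -0.3  0.4] M [-0.   -0.02  0.03] gap 1.004 gf 0 j [ -27.   32.  114.    0.   34. -103.]
```

Request:
{"name": "arm_command", "arguments": {"series": [[0,0,0,0,0],[0,0,0,0,0],[0,0,0,0,0],[0,0,0,0,0],[0,0,0,0,0],[0,0,0,0,0]], "force": 30}}

```text
time: 4.53
tool_pos: [0.482, -0.1667, 0.2473]
tool_rot: [[-0.973, 0.229, 0.001], [0.229, 0.973, -0.0], [-0.001, 0.0, -1.0]]
wrist_force: [0.9, 1.6, 6.6]
finger_gap: 0.553
gripper_force: 30.7
```

```bash
python3 - <<'E'
from h import *
st()
E
```

```text
t 4.53 pos [ 0.482  -0.1667  0.2473] yawx 166.8 F [0.9 1.6 6.6] M [0.3  0.01 0.02] gap 0.553 gf 31 j [ -27.   32.  114.    0.   34. -103.]
```

Request:
{"name": "arm_command", "arguments": {"series": [[0,0,0,-0.5,0],[0,0,0,-1,0],[0,0,0,-1,0],[0,0,0,-1,0],[0,0,0,-1,0],[0,0,0,-1,0],[0,0,0,-1,0],[0,0,0,-1,0],[0,0,0,-1,0],[0,0,0,-1,0],[0,0,0,-0.5,0],[0,0,0,0,0]]}}

```text
time: 6.02
tool_pos: [0.4819, -0.1667, 0.2472]
tool_rot: [[-0.333, 0.943, 0.0], [0.943, 0.333, -0.0], [-0.0, 0.0, -1.0]]
wrist_force: [-1.1, 1.0, 5.8]
finger_gap: 0.548
gripper_force: 30.8
```

```bash
python3 - <<'E'
from h import *
st()
E
```

```text
t 6.03 pos [ 0.4819 -0.1667  0.2472] yawx 109.4 F [-1.1  1.   5.8] M [0.19 0.26 0.  ] gap 0.548 gf 31 j [-27.  32. 114.   0.  34. -46.]
```

Request:
{"name": "arm_command", "arguments": {"series": [[0,0,0,-0.3,0],[0,0,0,-0.3,0],[0,0,0,-0.3,0],[0,0,0,0,0]]}}

```text
time: 6.52
tool_pos: [0.4819, -0.1667, 0.2472]
tool_rot: [[-0.247, 0.969, 0.0], [0.969, 0.247, -0.0], [-0.0, 0.0, -1.0]]
wrist_force: [-0.4, 2.8, 6.0]
finger_gap: 0.547
gripper_force: 30.8
```

```bash
python3 - <<'E'
from h import *
st()
E
```

```text
t 6.53 pos [ 0.4819 -0.1667  0.2472] yawx 104.3 F [-0.4  2.8  6. ] M [ 0.19  0.24 -0.05] gap 0.547 gf 31 j [-27.  32. 114.   0.  34. -41.]
```

Request:
{"name": "arm_command", "arguments": {"series": [[0,0,0,-0.3,0],[0,0,0,-0.3,0],[0,0,0,-0.3,0],[0,0,0,0,0]]}}

```text
time: 7.02
tool_pos: [0.4819, -0.1667, 0.2472]
tool_rot: [[-0.159, 0.987, 0.0], [0.987, 0.159, -0.0], [-0.0, 0.0, -1.0]]
wrist_force: [0.2, 0.2, 6.2]
finger_gap: 0.55
gripper_force: 30.8
```

```bash
python3 - <<'E'
from h import *
st()
E
```

```text
t 7.03 pos [ 0.4819 -0.1667  0.2472] yawx 99.1 F [0.2 0.2 6.2] M [ 0.2   0.35 -0.06] gap 0.550 gf 31 j [-27.  32. 114.   0.  34. -36.]
```

Request:
{"name": "arm_command", "arguments": {"series": [[0,0,0,-0.3,0],[0,0,0,-0.3,0],[0,0,0,0,0]]}}

```text
time: 7.4
tool_pos: [0.4819, -0.1667, 0.2472]
tool_rot: [[-0.099, 0.995, 0.0], [0.995, 0.099, 0.0], [-0.0, 0.0, -1.0]]
wrist_force: [-1.4, 1.5, 6.6]
finger_gap: 0.551
gripper_force: 30.8
```

```bash
python3 - <<'E'
from h import *
st()
E
```

```text
t 7.4 pos [ 0.4819 -0.1667  0.2472] yawx 95.7 F [-1.4  1.5  6.6] M [ 0.22  0.26 -0.07] gap 0.551 gf 31 j [-27.  32. 114.   0.  34. -32.]
```

Request:
{"name": "arm_command", "arguments": {"series": [[0,0,0,-0.3,0],[0,0,0,-0.3,0],[0,0,0,0,0]]}}

```text
time: 7.78
tool_pos: [0.482, -0.1666, 0.2472]
tool_rot: [[-0.041, 0.999, 0.0], [0.999, 0.041, -0.0], [-0.0, 0.0, -1.0]]
wrist_force: [0.0, 2.7, 5.8]
finger_gap: 0.55
gripper_force: 30.8
```

```bash
python3 - <<'E'
from h import *
st();p=read_camera("scene");print(p["t"],-np.array(p["R"]).T@p["t"])
q=read_camera("wrist")
save("c2",np.vstack([cv2.resize(p["frame"][200:310,290:410],None,fx=4,fy=4,interpolation=3)[:300],cv2.resize(q["frame"][120:300,200:360],(480,300))]) if 0 else cv2.resize(p["frame"][190:310,290:410],None,fx=4,fy=4,interpolation=3))
save("w2",q["frame"])
E
```

```text
t 7.78 pos [ 0.482  -0.1666  0.2472] yawx 92.3 F [0.  2.7 5.8] M [0.42 0.18 0.46] gap 0.550 gf 31 j [-26.  32. 114.  -0.  34. -29.]
[-0.38731804  0.26052878  0.57908826] [-0.04252777 -0.55825081  0.48967453]
```

View pics/c2.png

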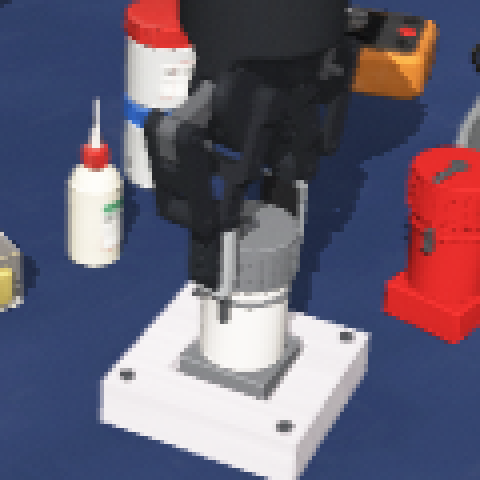

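View pics/w2.png

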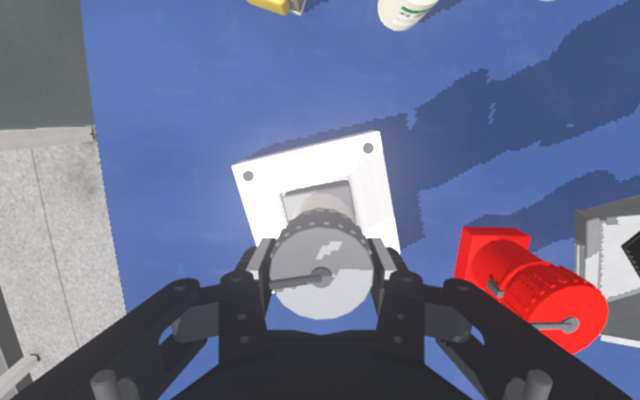

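M_z rose to 0.46 N m. The pointer, from (322,275) to (272,285), is parallel to the stand edge and points toward the lug, so the cap is on its stop. I'm lifting straight up and measuring the pointer.

Request:
{"name": "arm_command", "arguments": {"series": [[0,0,0,0,0],[0,0,0.1,0,0],[0,0,0.2,0,0],[0,0,0.3,0,0],[0,0,0.5,0,0],[0,0,0.8,0,0],[0,0,0.8,0,0],[0,0,0.3,0,0],[0,0,0,0,0]], "force": 50}}

```text
time: 9.0
tool_pos: [0.4816, -0.1666, 0.4285]
tool_rot: [[-0.04, 0.999, 0.003], [0.999, 0.04, -0.001], [-0.002, 0.003, -1.0]]
wrist_force: [-0.6, 0.7, -3.5]
finger_gap: 0.546
gripper_force: 52.9
```

```bash
python3 - <<'E'
from h import *
st();p=read_camera("scene");q=read_camera("wrist")
z=get_state()["tool_pos"][2]
print("pointer",pointer(q,np.array([.482,-.1665]),z-.247+.102))
a=cv2.resize(p["frame"][130:280,270:420],None,fx=4,fy=4,interpolation=3)[:500,:400]
b=cv2.resize(q["frame"][120:320,220:380],(400,500),interpolation=3)
save("c3",np.hstack([a,b]))
E
```

```text
t 9.0 pos [ 0.4816 -0.1666  0.4285] yawx 92.3 F [-0.6  0.7 -3.5] M [-0.04  0.01 -0.02] gap 0.546 gf 53 j [-27.  17. 103.   0.  59. -29.]
pointer (np.float64(-169.09453637837666), np.int64(280))
```

View pics/c3.png

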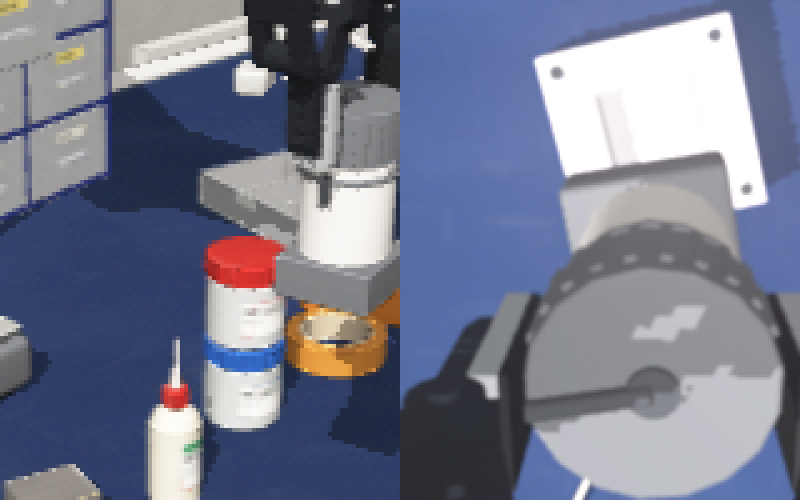

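The canister is out, and the pointer sits over the lug in both views (wrist crop pointer (545,405)–(655,390)). I'll carry it most of the way at height, then measure the nest and the foot in one wrist picture.

Request:
{"name": "arm_command", "arguments": {"series": [[0.05,0.3,0,0,0],[0.05,0.7,0,0,0],[0.05,0.9,0,0,0],[0.05,0.9,0,0,0],[0.05,0.8,0,0,0],[0,0.4,0,0,0],[0,0.17,0,0,0],[0,0,0,0,0],[0,0,0,0,0]]}}

```text
time: 10.22
tool_pos: [0.497, 0.0828, 0.4267]
tool_rot: [[-0.039, 0.999, -0.0], [0.999, 0.039, -0.0], [-0.0, -0.0, -1.0]]
wrist_force: [-0.4, -0.8, -3.2]
finger_gap: 0.543
gripper_force: 52.9
```

```bash
python3 - <<'E'
from h import *
st();q=read_camera("wrist");save("w3",q["frame"])
s=get_state();c=s["tool_pos"][:2];zu=s["tool_pos"][2]-.2372
print("pointer",pointer(q,c,zu+.092))
X=band(q,(.497,.179),.054,.068,.075);print("nest",len(X),rect(X),X[:,2].mean())
X=band(q,c,zu+.012,zu+.030,.045);print("foot top",len(X),rect(X),X[:,2].mean(),c)
X=band(q,c,zu+.080,zu+.1,.03);print("cap",len(X),rect(X),X[:,2].mean(),zu)
E
```

```text
t 10.22 pos [0.497  0.0828 0.4267] yawx 92.2 F [-0.4 -0.8 -3.2] M [-0.02  0.03  0.  ] gap 0.543 gf 53 j [  2.  17. 104.  -0.  59.  -0.]
pointer (np.float64(-171.5227579695494), np.int64(278))
nest 3538 [array([497.4, 181.5]), array([79.3, 80.1]), np.float64(4.6)] 0.059393764362318725
foot top 1174 [array([496.2,  90.8]), array([45.8, 29.4]), np.float64(11.8)] 0.20939818824179726 [0.49699772 0.08267001]
cap 9262 [array([494.8,  83.2]), array([49., 55.]), np.float64(79.6)] 0.279020678530765 0.1895917672729215
```

View pics/w3.png

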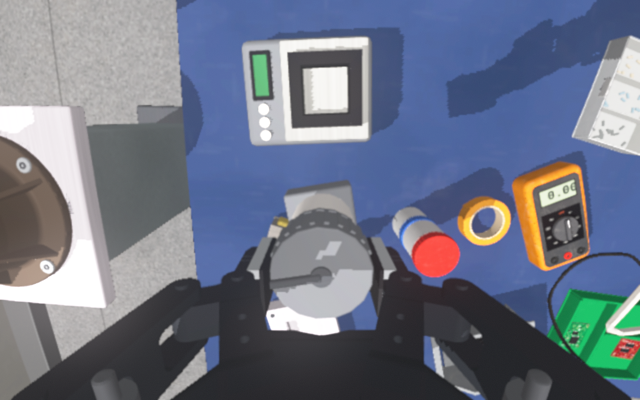

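The nest is at (325,90), centred at (497.4, 180.5) mm with yaw 4.7°. The foot's yaw is 11.8° (the pocket play was taken up) and its centre is under the TCP. I'm moving over the nest and turning −7.1°, staying well above it.

Request:
{"name": "arm_command", "arguments": {"series": [[0,0.3,0,-0.2,0],[0,0.5,0,-0.4,0],[0,0.5,0,-0.4,0],[0,0.25,-0.1,-0.2,0],[0,0.09,-0.3,-0.04,0],[0,0,-0.5,0,0],[0,0,-0.4,0,0],[0,0,-0.2,0,0],[0,0,0,0,0],[0,0,0,0,0]]}}

```text
time: 11.52
tool_pos: [0.4972, 0.1817, 0.3377]
tool_rot: [[0.084, 0.996, 0.001], [0.996, -0.084, 0.0], [0.0, 0.001, -1.0]]
wrist_force: [-0.2, -0.2, -1.9]
finger_gap: 0.545
gripper_force: 52.8
```

```bash
python3 - <<'E'
from h import *
st();q=read_camera("wrist");a=read_camera("top");b=read_camera("scene")
s=get_state();c=s["tool_pos"][:2];zu=s["tool_pos"][2]-.2372
X=band(q,(.497,.179),.054,.068,.075);print("nest",len(X),rect(X),X[:,2].mean())
X=band(q,c,zu+.012,zu+.030,.045);print("foot top",len(X),rect(X),X[:,2].mean(),zu)
X=band(b,c,zu+.002,zu+.019,.045);print("foot scene",len(X),X.min(0),X.max(0))
save("w4",np.hstack([cv2.resize(q["frame"][60:310,200:450],(400,400)),cv2.resize(b["frame"][140:260,180:300],(400,400),interpolation=3)]))
E
```

```text
t 11.53 pos [0.4972 0.1817 0.3377] yawx 85.2 F [-0.2 -0.2 -1.9] M [ 0.02 -0.01  0.03] gap 0.545 gf 53 j [ 13.  25. 107.  -0.  48.  18.]
nest 3223 [array([497.6, 181.6]), array([79.5, 80.1]), np.float64(4.4)] 0.059556726934287124
foot top 1178 [array([497.7, 189.8]), array([46.1, 29.3]), np.float64(4.2)] 0.12035015555833245 0.10050246391732723
foot scene 180 [0.47310146 0.15571294 0.10293879] [0.52112476 0.2027406  0.11949695]
```

View pics/w4.png

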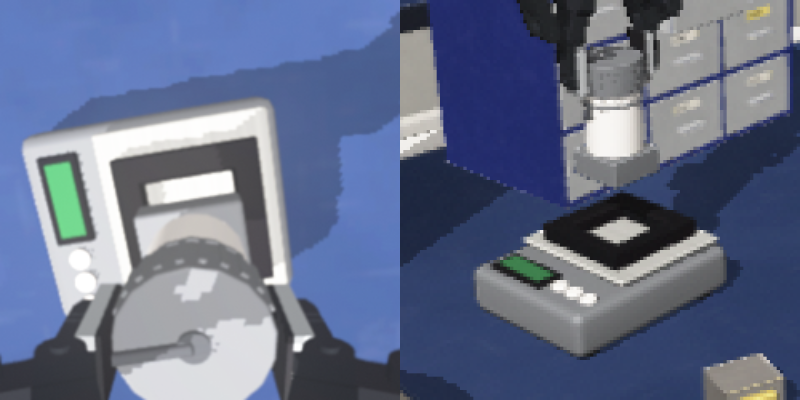

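The foot and the nest agree within 1 mm and 0.2°. Now the final descent of 30 mm.

Request:
{"name": "arm_command", "arguments": {"series": [[-0.01,0,-0.15,0,0],[0,0,-0.15,0,0],[0,0,-0.1,0,0],[0,0,-0.07,0,0],[0,0,-0.03,0,0],[0,0,0,0,0],[0,0,0,0,0],[0,0,0,0,0],[0,0,0,0,0]]}}

```text
time: 12.8
tool_pos: [0.4963, 0.1818, 0.307]
tool_rot: [[0.084, 0.996, 0.0], [0.996, -0.084, 0.0], [0.0, 0.0, -1.0]]
wrist_force: [-0.6, -0.2, -2.7]
finger_gap: 0.549
gripper_force: 52.8
```

```bash
python3 - <<'E'
from h import *
st();q=read_camera("wrist")
s=get_state();c=s["tool_pos"][:2];zu=s["tool_pos"][2]-.2372
X=band(q,(.497,.179),.054,.068,.075);print("nest",len(X),rect(X),X[:,2].mean())
X=band(q,c,zu+.015,zu+.030,.045);print("foot top",len(X),rect(X),X[:,2].mean(),zu)
print("pointer",pointer(q,c,zu+.092), np.round(s["joint_vel"],2))
a=read_camera("top")
for t in ["jar_a","bottle","transformer","tape"]: reg(a,t)
E
```

```text
t 12.8 pos [0.4963 0.1818 0.307 ] yawx 85.2 F [-0.6 -0.2 -2.7] M [-0.01 -0.04  0.04] gap 0.549 gf 53 j [ 13.  28. 109.  -0.  44.  18.]
nest 4166 [array([497.2, 186.8]), array([79.6, 69.7]), np.float64(4.4)] 0.05950695986437181
foot top 1114 [array([496.6, 190.3]), array([46.1, 28.3]), np.float64(4.5)] 0.08998205339546565 0.06981051974367788
pointer (np.float64(114.05101969683967), np.int64(2424)) [-0.   -0.06  0.04 -0.03  0.03 -0.07]
jar_a 0.64 [301. 180.] 400 top z 0.114 topmid [0.626 0.01  0.112] ext [0.067 0.049 0.118]
bottle 0.48 [314. 222.] 101 top z 0.081 topmid [ 0.528 -0.025  0.081] ext [0.025 0.025 0.035]
transformer 0.81 [310. 252.] 280 top z 0.038 topmid [ 0.447 -0.012  0.035] ext [0.047 0.045 0.04 ]
```

```bash
python3 -c "
from bench import *
print(sign_off())"
```

```text
the job is handed in; nothing more can be done
None
```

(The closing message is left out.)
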